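Start the food warmer

ROBOT

A 6-joint arm with a two-finger parallel gripper is mounted at the origin on the work surface. World frame = base frame: x ahead of the robot, y to its left, z up, the work surface at z = 0. Lengths are in mm, angles in rad, forces in N, time in s.
With the tool pointing down it reaches from about 350 to 975 mm from the base axis. Payload 7.1 kg.
Tool frame: the origin (TCP) lies midway between the tips of the shut fingers; the grasp point (between the pads) lies 19 mm behind it; z points along the fingers, y is the line along which they close (so a half turn about z gives the same grasp; the last joint's range is limited). The gripper opens to 88 mm and grips with 3 to 60 N. Pads are 20 mm wide; open, the fingers measure 115 mm over their backs; the gripper's body (75 mm by 178 mm) begins 61 mm behind the grasp point.
Start: joints at [1.109, 0.423, 1.63, -0, 1.089, -0.019], TCP at [267.762, 564.72, 222.675] pointing down, gripper open.
Joint ranges: [-3, 3], [-0.9, 2.11], [0.09, 2.58], [-1.31, 4.45], [0.11, 2.69], [-2.54, 2.54]. Speed limits (rad/s): [2.39, 2.39, 3.01, 3.14, 3.14, 3.14].

INTERFACE

Orientations are given as a rotation vector (axis times angle).
In Python, from workcell import get_obs, get_image, camera_params, close_job gives the robot as it stands.
- The arm moves only by the shell command python3 -m creep 'ROWS' [OPENING]. ROWS is a JSON object of lists of equal length, an entry for each row: "delta_pos": the shift along the tool's x, y, z in m, a list of three; "twist": the turn, a rotation vector about the tool's x, y, z in degrees, a list of three. A call has 1 to 20 rows; each row shifts and turns the commanded pose from where the row before left it, along the tool's axes as they then stand; what a row does not reach is not made up. A row lasts 1/12 s, in which the tool goes at most 41.7 mm and 7.16 degrees, less where a joint would pass 70% of its speed; a pose out of reach is approached as far as the arm can. A call with a gripper value outside its range is refused whole. OPENING is the opening, from 0 (shut) to 1 (fully open), set as the call begins (- or left out, the last holds). The fingers move at their own pace and stop on an object; the grip force is fixed at half the most. Time passes only in rows, so rows that do not move let the fingers close. It gives the time, the measured TCP pose, the force, the opening and the grip force at its end, in the units of the state.
- get_obs(): the state, without advancing time (a new reading comes with each control period).
- get_image(name): name is "scene" or "top" or "wrist"; returns (picture, depth): 480x640x3 uint8, red, green, blue; 480x640 float32, mm along the optical axis (not along the pixel's ray), 0 where there is no reading.
- camera_params(name): a dict with "camera_matrix" (3x3 intrinsics, pixels), "extrinsics" (4x4, takes a point from camera to world coordinates). Camera axes: x right, y down, z forward; pixel columns grow to the right and rows downward; lengths in mm; the calibration is good to about 2 mm. A picture is of the moment at which its call begins: read the wrist's pose just before it. camera_params takes no time and is no camera call; for the wrist camera it gives the pose at the moment of the call.
- close_job(): hands the job in; it is judged then, once.
The state is a dict: "t": time; "qpos": joint angles; "qvel": joint speeds; "joint_torque": joint torques, N m; "ee_pos": TCP position; "orientation": TCP orientation; "ft_force": force on the tool from outside, world axes, zero at the start; "moment": the same for the moment, N m; "width": finger opening in mm; "grasp_force": force on a finger pad.
Only numpy, scipy, OpenCV 4.12 (cv2) and the standard library are available. Lean on these libraries where they do the work, as an engineer would, in place of code of your own. Each camera call takes 0.05 s, during which the arm holds its last target. There are 200 camera calls.

TASK

Switch on the food warmer by its control strip: press down the raised end of the rocker switch (the end nearer the robot) so that it tips fully over and stays, then press the round key all the way in so that it stays in, and then press the long bar key all the way down, hold it there without a break for at least two seconds and let it come up again. Work strictly in that order, do not press the small square key, and leave the foil pan, shaker, cup and spoon where they are.

Things in the scene. Friction and masses are not known exactly. Their poses are not given: they have to be found in the camera images.
- warmer: Fixed steel food warmer, 400 (x) x 500 (y) x 60 mm high; origin at the centre of its underside, x away from its front, z up. The front of its top (x -200 to -90 mm, 60 mm high) is the control strip: four black controls on 3 mm grey bezels in a row along y, 95 mm apart, in any order, square to the warmer. Behind it a hot plate 64 mm high carries a foil pan.
- rocker_press (a point): Where to press the rocker switch: on the mid-line of its upper face, 22 mm from the pivot towards the warmer's front (-x); moves with it, 21 mm above the strip when off, 13 mm when on. The rocker is a black slab 64 (along warmer x) x 30 x 10 mm pivoted at its middle, 12 mm above the strip; at the start its near (-x) end is up, its far end down.
- rocker (a joint): Rocker angle in rad: 0 to 0.05 at the start (off, near end up), grows as the near end goes down, 0.36 at its stop (on). It stays where it is left; friction moment 0.06 N m (about 3 N at the press point, up to 6 N with a flat fingertip near the end of the travel).
- round_key_top (a point): Centre of the top of the round key, a black disc 36 mm in diameter; its top stands 15 mm above the strip when out and 8 mm when in.
- round_key (a joint): Round key travel in m: 0 to 0.001 at the start (out), 0.007 fully in. It moves against 3.5 N of friction and stays in once pressed.
- bar_key_top (a point): Centre of the top of the long bar key, a black bar 60 mm (along the warmer's y) x 20 mm (along x); its top stands 15 mm above the strip when up, 8 mm when down.
- bar_key (a joint): Bar key travel in m: 0 up, 0.007 fully down; a spring returns it (1.5 N at the start, 5 N fully down).
- square_key_top (a point): Centre of the top of the small square key, 22 x 22 mm, black, top 15 mm above the strip: not to be pressed.
- square_key (a joint): Square key travel in m: 0 up, 0.007 down; a spring returns it (1.5 to 5 N).
- pan: Covered foil pan, loose, 250 (x) x 310 (y) x 52 mm high, on the hot plate; origin at the centre of its underside, its top about 118 mm above the counter. Bystander.
- shaker: Steel shaker, loose, 40 mm in diameter, 72 mm tall, standing on the counter in front of the control strip; origin at the centre of its underside. Bystander.
- cup: White cup, loose, 76 mm across, 90 mm tall, on the counter on the warmer's +y side; origin at the centre of its underside. Bystander.
- spoon: Steel serving spoon, loose, 240 mm long, lying on the counter on the warmer's -y side; origin under its middle. Bystander.

How it is judged (in metres and radians):
On the way, in this order (a step that is already met when the one before it is completed fails the run):
1. the rocker is tipped on (value of joint rocker above 0.29 rad), for 0.1 s.
2. the round key is in (value of joint round_key above 0.005 m), for 0.1 s.
3. the bar key is held down for two seconds (value of joint bar_key above 0.0045 m), for 2 s.
At the end, for the whole second after the job is handed in: The rocker is tipped on (over 0.29 rad), the round key is in (over 5 mm), the bar key has been held down (over 4.5 mm) for 2 s on end and is up again (under 2 mm), the square key is up, and pan, shaker, cup and spoon are within 30 mm of where they stood (value of joint rocker above 0.29 rad and value of joint round_key above 0.005 m and value of joint each of bar_key, square_key below 0.002 m and distance of each of pan, shaker, cup, spoon from where it was at the start of the episode below 0.03 m); the robot touches nothing.
It fails at once if the round key is pressed (over 3.5 mm) while the rocker is off (value of joint round_key above 0.0035 m and value of joint rocker below 0.29 rad).
It fails at once if the bar key is pressed (over 3.5 mm) while the rocker is off or the round key is out (value of joint bar_key above 0.0035 m and (value of joint rocker below 0.29 rad or value of joint round_key below 0.005 m)).
It fails at once if the square key is pressed (over 3 mm) (value of joint square_key above 0.003 m).
It fails at once if a bystander is moved more than 30 mm or lifted 15 mm (distance of any of pan, shaker, cup, spoon from where it was at the start of the episode above 0.03 m or height (world z) of pan above 0.079 m or height (world z) of any of shaker, cup, spoon above 0.015 m).
It also fails if it takes over 51 s, if anything falls off the work surface, if the arm or the gripper's body presses on something with over 40 N, if the wrist force passes 120 N, or if a joint passes its speed limit or range.

## Working session

There is one attempt and no reset: what is moved stays moved. The work goes in short steps, Python scripts to look and compute and a shell command to move; the robot and the scene stay as the last step left them, time stands still between calls to the robot, and variables do not carry over. Pictures are saved under pics/ and viewed, at most 10 in all, crops included, and the job is handed in when it is done.

```bash
mkdir -p pics; ls; python3 - <<'E'
from workcell import *
import cv2,numpy as np
o=get_obs();print(o['t'],o['ee_pos'],o['orientation'],o['width'])
for n in("top","scene"):
    im,d=get_image(n);cv2.imwrite(f"pics/{n}0.png",im[:,:,::-1]);np.savez(f"pics/{n}0.npz",im=im,d=d)
    p=camera_params(n);print(n,np.round(p['camera_matrix'],1).tolist(),np.round(p['extrinsics'],3).tolist())
E
```

```text
pics
0.0 [267.53409525 564.25820384 221.92275969] [-6.89784335e-01 -3.06455110e+00  2.25378523e-03] 88.0446342986088
top [[525.1, 0.0, 326.3], [0.0, 525.1, 238.9], [0.0, 0.0, 1.0]] [[0.012, -0.989, 0.151, 476.858], [-1.0, -0.014, -0.017, 38.017], [0.019, -0.15, -0.988, 1084.4], [0.0, 0.0, 0.0, 1.0]]
scene [[532.8, 0.0, 320.8], [0.0, 532.8, 245.3], [0.0, 0.0, 1.0]] [[0.533, 0.495, -0.687, 1440.118], [0.846, -0.329, 0.42, -477.823], [-0.018, -0.805, -0.593, 780.357], [0.0, 0.0, 0.0, 1.0]]
```

View pics/top0.png

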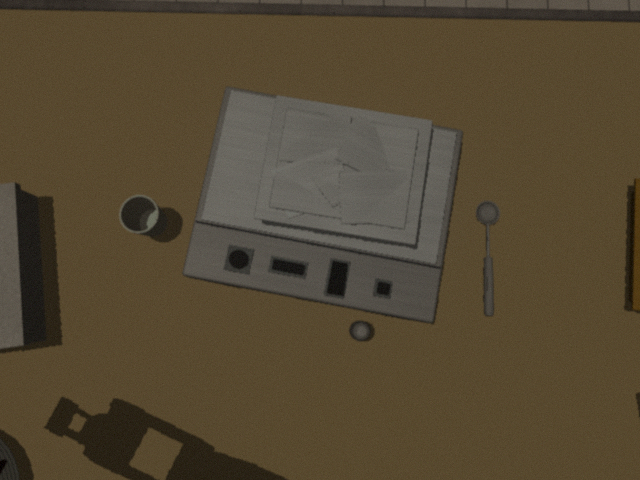

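The top view shows the controls from left to right: round (238,260), bar (288,267), rocker (338,279), square (383,288). The shaker is at (361,330), just in front of the rocker and square key.

```bash
cat > h.py <<'E'
import numpy as np,cv2
from workcell import *
from scipy.spatial.transform import Rotation as R
def ray(n,uv,z):
    p=camera_params(n);E=p['extrinsics'];d=E[:3,:3]@np.linalg.solve(p['camera_matrix'],[*uv,1.])
    return E[:3,3]+d*(z-E[2,3])/d[2]
def depthpt(n,uv,d):
    p=camera_params(n);E=p['extrinsics'];c=np.linalg.solve(p['camera_matrix'],[*uv,1.])*d
    return E[:3,:3]@c+E[:3,3]
E
python3 - <<'E'
from h import *
z=np.load('pics/top0.npz');im,d=z['im'],z['d']
g=im.max(2)
m=np.zeros_like(g);m[235:310,215:405]=(g[235:310,215:405]<28)*255
print(g[260,238],g[267,288],g[279,338],g[288,383],g[255,229],g[268,310])
cs,_=cv2.findContours(m,cv2.RETR_EXTERNAL,cv2.CHAIN_APPROX_NONE)
P=[]
for c in cs:
    if cv2.contourArea(c)<60: continue
    (u,v),s,a=cv2.minAreaRect(c);k=ray('top',(u,v),75)
    dp=np.median(d[int(v)-2:int(v)+3,int(u)-2:int(u)+3])
    M=cv2.moments(c);kc=ray('top',(M['m10']/M['m00'],M['m01']/M['m00']),75)
    print(np.round((u,v),1),np.round(s,1),a,'pt',k.round(1),kc.round(1),'mm/size',np.round(np.array(s)*1010/525,1),'depthpt',depthpt('top',(u,v),dp).round(1));P.append(k)
P=np.array(sorted(P,key=lambda p:-p[1]));print(np.linalg.norm(np.diff(P,axis=0),axis=1))
v=P[0]-P[-1];print('warmer yaw deg',np.degrees(np.arctan2(-v[0],v[1])))
o=get_obs();Rm=R.from_rotvec(o['orientation']).as_matrix();print(Rm.round(3))
E
```

```text
23 27 19 15 45 89
[383.1 288.4] [11.2 10.2] 9.462322235107422 pt [536.2 -89.3  75. ] [536.4 -89.5  75. ] mm/size [21.5 19.6] depthpt [536.3 -89.4  74.2]
[337.2 277.8] [15.5 32.2] 8.530765533447266 pt [555.4  -0.8  75. ] [554.6  -0.9  75. ] mm/size [29.8 62. ] depthpt [555.2  -0.8  77. ]
[288.2 266.8] [30.2  9.6] 11.309932708740234 pt [575.4  93.6  75. ] [575.4  93.9  75. ] mm/size [58.1 18.5] depthpt [575.4  93.7  74.2]
[238.5 259. ] [16. 17.] 90.0 pt [589.  189.7  75. ] [589.5 189.7  75. ] mm/size [30.8 32.7] depthpt [589.2 189.9  73.9]
[97.07457837 96.54722372 90.54269058]
warmer yaw deg -10.720586500682117
[[-0.904  0.428 -0.001]
 [ 0.428  0.904 -0.001]
 [ 0.    -0.001 -1.   ]]
```

View pics/scene0.png

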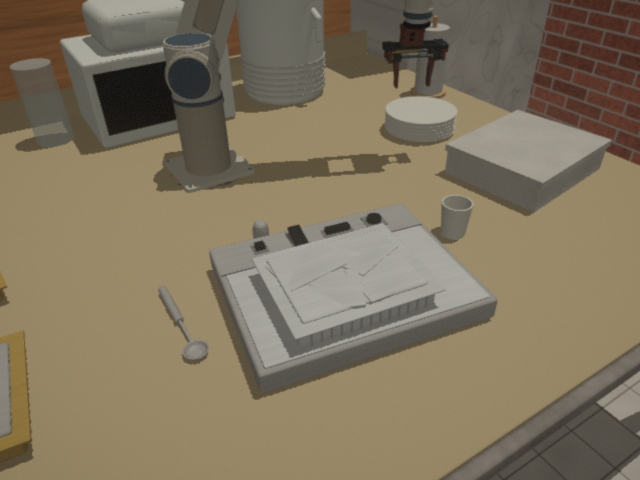

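```bash
python3 -m creep '{"delta_pos":[[0,0,0],[0,0,0],[0,0,0],[0,0,0],[-0.0227,-0.0313,0],[-0.0227,-0.0313,0],[-0.0227,-0.0313,0],[-0.0227,-0.0313,0],[-0.0227,-0.0313,0],[-0.0227,-0.0313,0],[-0.0227,-0.0313,0],[-0.0227,-0.0313,0],[-0.0227,-0.0313,0],[-0.0227,-0.0313,0],[-0.0227,-0.0313,0],[-0.0227,-0.0313,0],[-0.0227,-0.0313,0],[-0.0227,-0.0313,0],[-0.0227,-0.0313,0],[-0.0227,-0.0313,0]],"twist":[[0,0,-3.65],[0,0,-3.65],[0,0,-3.65],[0,0,-3.65],[0,0,0],[0,0,0],[0,0,0],[0,0,0],[0,0,0],[0,0,0],[0,0,0],[0,0,0],[0,0,0],[0,0,0],[0,0,0],[0,0,0],[0,0,0],[0,0,0],[0,0,0],[0,0,0]]}' 0
cat >> h.py <<'E'
def togo(*t):
    o=get_obs();Rm=R.from_rotvec(o['orientation']).as_matrix();print('t',o['t'],o['ee_pos'].round(1) if hasattr(o['ee_pos'],'round') else o['ee_pos'],'f',np.round(o['ft_force'],1),'w',round(o['width'],1),'y',Rm[:,1].round(3),'z',Rm[:,2].round(3),'togo',(Rm.T@(np.array(t)-o['ee_pos'])).round(1))
E
python3 - <<'E'
from h import *
togo(532,5,100)
im,d=get_image('wrist');cv2.imwrite('pics/w1.png',im[:,:,::-1])
E
```

```text
t: 1.77
ee_pos: [531.2, 2.9, 222.5]
orientation: [-0.295, -3.127, -0.0]
ft_force: [0.6, 0.4, -0.1]
width: 0.3
grasp_force: 0.0
t 1.7667 [531.2   2.9 222.5] f [ 0.6  0.4 -0.1] w 0.3 y [ 0.187  0.982 -0.   ] z [-0.  0. -1.] togo [ -0.4   2.2 122.5]
```

View pics/w1.png

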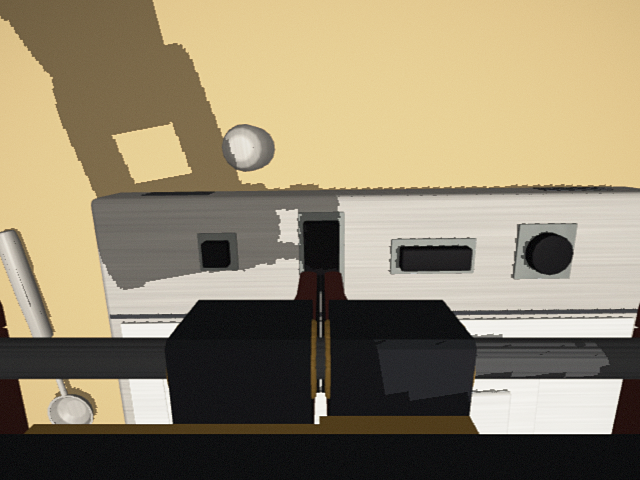

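The wrist view shows the rocker (320,245) directly in line with the shut fingers, with the square key (216,253), the shaker (248,148), the bar (435,258) and the round key (549,253) clear of them. I'll descend.

```bash
python3 -m creep '{"delta_pos":[[0,0.002,0.02],[0,0,0.03],[0,0,0.03],[0,0,0.03],[0,0,0.015],[0,0,0.005],[0,0,0.002],[0,0,0.002],[0,0,0.002],[0,0,0.002],[0,0,0.002],[0,0,0.002],[0,0,0]],"twist":[[0,0,0],[0,0,0],[0,0,0],[0,0,0],[0,0,0],[0,0,0],[0,0,0],[0,0,0],[0,0,0],[0,0,0],[0,0,0],[0,0,0],[0,0,0]]}'; python3 -c "
from h import *
togo(532,5,74)"
```

```text
t: 2.9
ee_pos: [531.5, 6.9, 80.9]
orientation: [0.295, 3.127, 0.0]
ft_force: [-1.3, -0.2, 1.4]
width: 0.3
grasp_force: 0.6
t 2.9 [531.5   6.9  80.9] f [-1.3 -0.2  1.4] w 0.3 y [0.187 0.982 0.   ] z [ 0.  0. -1.] togo [-0.9 -1.8  6.9]
```

```bash
python3 -m creep '{"delta_pos":[[0,0,0.001],[0,0,0.001],[0,0,0.001],[0,0,0.001],[0,0,0.001],[0,0,0.001],[0,0,0.001],[0,0,0]],"twist":[[0,0,0],[0,0,0],[0,0,0],[0,0,0],[0,0,0],[0,0,0],[0,0,0],[0,0,0]]}'
```

```text
t: 3.57
ee_pos: [530.7, 6.9, 73.9]
orientation: [-0.295, -3.126, 0.0]
ft_force: [-5.3, 1.9, 10.1]
width: 0.7
grasp_force: 5.4
```

```bash
python3 -m creep '{"delta_pos":[[0,0,0.001],[0,0,0.001],[0,0,0],[0,0,0]],"twist":[[0,0,0],[0,0,0],[0,0,0],[0,0,0]]}'
```

```text
t: 3.9
ee_pos: [530.8, 6.9, 73.5]
orientation: [-0.295, -3.127, -0.0]
ft_force: [-12.2, 1.6, 27.6]
width: 0.1
grasp_force: 14.6
```

```bash
python3 -m creep '{"delta_pos":[[0,0,-0.005],[0,0,-0.02],[0,0,-0.03],[0,0,-0.03],[0,0,-0.015],[0,0,0]],"twist":[[0,0,0],[0,0,0],[0,0,0],[0,0,0],[0,0,0],[0,0,0]]}'; python3 - <<'E'
from h import *
togo(590.5,188.3,90)
im,d=get_image('top');cv2.imwrite('pics/t2.png',cv2.resize(im[200:330,180:460,::-1],None,fx=2.8,fy=2.8))
im,d=get_image('wrist');cv2.imwrite('pics/w2.png',im[:,:,::-1])
# heights of black face of rocker
p=camera_params('wrist')
for u,v in [(320,225),(320,235),(320,245),(320,255),(320,265),(545,255),(430,258)]:
    print(u,v,depthpt('wrist',(u,v),d[v,u]).round(1))
E
```

```text
t: 4.4
ee_pos: [534.2, 6.7, 175.1]
orientation: [0.294, 3.12, 0.001]
ft_force: [0.7, 0.3, 1.1]
width: 0.5
grasp_force: 0.0
t 4.4 [534.2   6.7 175.1] f [0.7 0.3 1.1] w 0.5 y [0.187 0.982 0.001] z [ 0.008 -0.    -1.   ] togo [-20.7 188.9  85.5]
320 225 [522.    9.1  61.8]
320 235 [527.2   8.1  71.1]
320 245 [533.9   6.8  73. ]
320 255 [541.3   5.4  72.3]
320 265 [547.9   4.1  74.6]
545 255 [575.8 169.3  60.8]
430 258 [561.7  84.6  62.1]
```

View pics/w2.png

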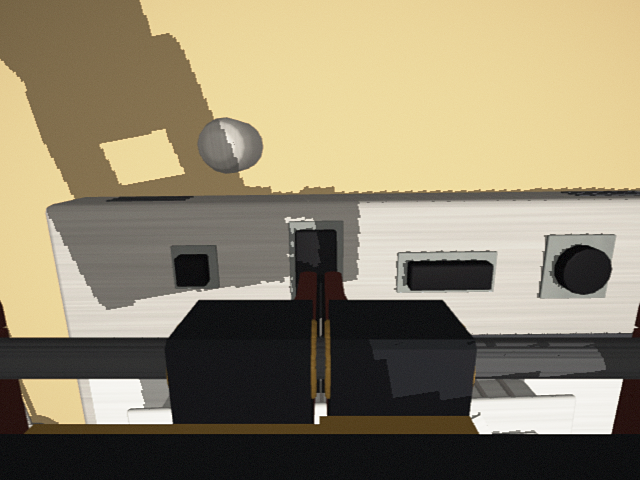

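The rocker face (320,245) now slopes down towards the robot: 71 to 74.6 mm, about 0.17 rad, so it is on. Next I'll refine the round key (582,269) and bar (450,276) from the same view and move.

```bash
python3 - <<'E'
from h import *
for n,uv in (('round',(583,269)),('bar',(450,276))): print(n,ray('wrist',uv,75).round(1))
togo(590.5,188.3,90)
E
```

```text
round [585.7 187.7  75. ]
bar [573.2  94.   75. ]
t 4.5 [531.8   6.7 171.7] f [-0.7 -0.5 -0.3] w 0.2 y [0.187 0.982 0.   ] z [ 0.002 -0.    -1.   ] togo [-23.6 189.3  81.8]
```

```bash
python3 -m creep '{"delta_pos":[[-0.0035,0.0315,0],[-0.0035,0.0315,0],[-0.0035,0.0315,0],[-0.0035,0.0315,0],[-0.0035,0.0315,0],[-0.0035,0.0315,0],[0,0,0]],"twist":[[0,0,0],[0,0,0],[0,0,0],[0,0,0],[0,0,0],[0,0,0],[0,0,0]]}'; python3 -c "
from h import *
togo(590.5,188.3,80)"
```

```text
t: 5.08
ee_pos: [588.1, 193.0, 169.6]
orientation: [-0.29, -3.128, -0.001]
ft_force: [-0.8, -0.1, -0.3]
width: 0.9
grasp_force: 0.0
t 5.0833 [588.1 193.  169.6] f [-0.8 -0.1 -0.3] w 0.9 y [0.184 0.983 0.001] z [-0.     0.001 -1.   ] togo [-3.3 -4.2 89.6]
```

```bash
python3 -m creep '{"delta_pos":[[-0.001,-0.002,0.02],[0,-0.002,0.025],[0,0,0.025],[0,0,0.015],[0,0,0.005],[0,0,0.002],[0,0,0.002],[0,0,0.001],[0,0,0.001],[0,0,0.001],[0,0,0.001],[0,0,0.001],[0,0,0.001],[0,0,0.001],[0,0,0]],"twist":[[0,0,0],[0,0,0],[0,0,0],[0,0,0],[0,0,0],[0,0,0],[0,0,0],[0,0,0],[0,0,0],[0,0,0],[0,0,0],[0,0,0],[0,0,0],[0,0,0],[0,0,0]]}'; python3 -c "
from h import *
togo(589.5,188.3,67)"
```

```text
t: 6.33
ee_pos: [588.1, 184.6, 70.9]
orientation: [0.295, 3.127, 0.001]
ft_force: [1.0, 0.4, 3.8]
width: 0.7
grasp_force: 1.5
t 6.3333 [588.1 184.6  70.9] f [1.  0.4 3.8] w 0.7 y [0.187 0.982 0.   ] z [ 0.001  0.    -1.   ] togo [-0.7  3.9  3.9]
```

```bash
python3 -m creep '{"delta_pos":[[0,0,0.001],[0,0,0.001],[0,0,0.001],[0,0,0.001],[0,0,0.0005],[0,0,0],[0,0,0]],"twist":[[0,0,0],[0,0,0],[0,0,0],[0,0,0],[0,0,0],[0,0,0],[0,0,0]]}'
```

```text
t: 6.92
ee_pos: [588.1, 184.6, 68.0]
orientation: [0.295, 3.127, 0.001]
ft_force: [-3.6, -1.6, 18.9]
width: 0.6
grasp_force: 9.2
```

```bash
python3 -m creep '{"delta_pos":[[0,0,-0.005],[0,0,-0.015],[0,0,-0.012],[0,-0.02,0],[0,-0.025,0],[-0.002,-0.025,0],[0,-0.016,0],[0,-0.005,0],[0,0,0],[0,0,0]],"twist":[[0,0,0],[0,0,0],[0,0,0],[0,0,0],[0,0,0],[0,0,0],[0,0,0],[0,0,0],[0,0,0],[0,0,0]]}'; python3 - <<'E'
from h import *
togo(573,94.5,77)
im,d=get_image('wrist');cv2.imwrite('pics/w3.png',im[:,:,::-1])
E
```

```text
t: 7.75
ee_pos: [572.7, 95.0, 98.2]
orientation: [0.296, 3.128, 0.0]
ft_force: [0.0, 0.2, 0.4]
width: 0.5
grasp_force: 0.0
t 7.75 [572.7  95.   98.2] f [0.  0.2 0.4] w 0.5 y [0.187 0.982 0.   ] z [ 0.  0. -1.] togo [-0.4 -0.4 21.2]
```

View pics/w3.png

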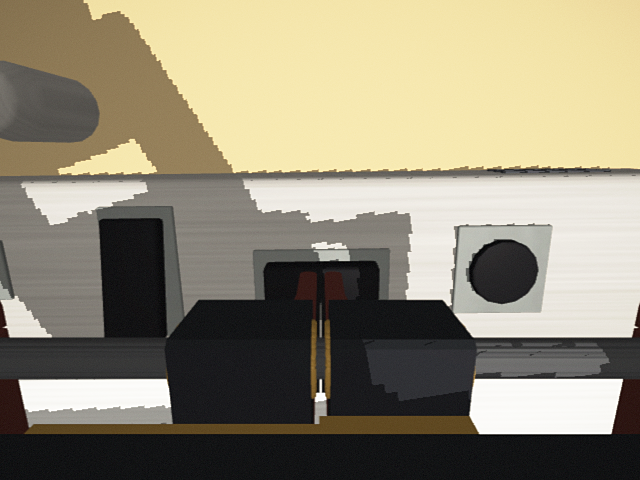

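The round key (503,270) sits low and is in. The fingers are over the middle of the bar (320,280), so I'll press and hold.

```bash
python3 -m creep '{"delta_pos":[[0,0,0.01],[0,0,0.008],[0,0,0.003],[0,0,0.001],[0,0,0.001],[0,0,0.001],[0,0,0.001],[0,0,0.001],[0,0,0.001],[0,0,0.001],[0,0,0.001],[0,0,0.001],[0,0,0.001],[0,0,0]],"twist":[[0,0,0],[0,0,0],[0,0,0],[0,0,0],[0,0,0],[0,0,0],[0,0,0],[0,0,0],[0,0,0],[0,0,0],[0,0,0],[0,0,0],[0,0,0],[0,0,0]]}'
```

```text
t: 8.97
ee_pos: [572.5, 94.8, 68.2]
orientation: [0.295, 3.128, 0.0]
ft_force: [-5.5, 0.7, 13.0]
width: 0.5
grasp_force: 6.7
```

Fully down: 68.2 mm at 13 N, above the 5 N spring force. I'll hold for more than 2 s, with a margin.

```bash
Z=; python3 -m creep '{"delta_pos":[[0,0,0.0005],[0,0,0],[0,0,0],[0,0,0],[0,0,0],[0,0,0],[0,0,0],[0,0,0],[0,0,0],[0,0,0],[0,0,0],[0,0,0],[0,0,0],[0,0,0],[0,0,0],[0,0,0],[0,0,0],[0,0,0],[0,0,0],[0,0,0]],"twist":[[0,0,0],[0,0,0],[0,0,0],[0,0,0],[0,0,0],[0,0,0],[0,0,0],[0,0,0],[0,0,0],[0,0,0],[0,0,0],[0,0,0],[0,0,0],[0,0,0],[0,0,0],[0,0,0],[0,0,0],[0,0,0],[0,0,0],[0,0,0]]}' && python3 -m creep '{"delta_pos":[[0,0,0],[0,0,0],[0,0,0],[0,0,0],[0,0,0],[0,0,0],[0,0,0],[0,0,0],[0,0,0],[0,0,0],[0,0,0],[0,0,0]],"twist":[[0,0,0],[0,0,0],[0,0,0],[0,0,0],[0,0,0],[0,0,0],[0,0,0],[0,0,0],[0,0,0],[0,0,0],[0,0,0],[0,0,0]]}'
```

```text
t: 10.63
ee_pos: [572.6, 94.8, 68.1]
orientation: [0.295, 3.127, 0.0]
ft_force: [-6.6, 2.2, 17.2]
width: 0.3
grasp_force: 8.8
t: 11.63
ee_pos: [572.6, 94.8, 68.1]
orientation: [0.295, 3.127, 0.0]
ft_force: [-7.2, 0.9, 18.3]
width: 0.5
grasp_force: 8.8
```

```bash
python3 -m creep '{"delta_pos":[[0,0,-0.005],[0,0,-0.015],[0,0,-0.03],[0,0,-0.03],[0,0,-0.03],[0,0,-0.02],[0,0,-0.01],[0,0,0],[0,0,0],[0,0,0],[0,0,0],[0,0,0]],"twist":[[0,0,0],[0,0,0],[0,0,0],[0,0,0],[0,0,0],[0,0,0],[0,0,0],[0,0,0],[0,0,0],[0,0,0],[0,0,0],[0,0,0]]}'; python3 - <<'E'
from h import *
togo(573,94.5,77)
im,d=get_image('wrist');cv2.imwrite('pics/w4.png',im[:,:,::-1])
p=camera_params('wrist');E=p['extrinsics'];K=p['camera_matrix']
for n,P in dict(round=(585,188.5,68),bar=(567,96,75),rock_near=(532,5.5,73),rock_in=(543,4,75),square=(537.5,-90,75)).items():
    c=E[:3,:3].T@(np.array(P)-E[:3,3]);uv=(K@c/c[2])[:2];i,j=uv.round().astype(int)
    if 0<=i<640 and 0<=j<480:print(n,(i,j),depthpt('wrist',(i,j),d[j,i]).round(1),im[j,i])
z=np.load('pics/top0.npz')['im'];t,_=get_image('top')
df=np.abs(t.astype(int)-z).max(2);print('diff cup,spoon,shaker',[df[a:b,c:e].mean().round(1) for a,b,c,e in((190,240,115,165),(200,320,472,502),(318,343,346,376))])
cv2.imwrite('pics/t4.png',t[:,:,::-1])
E
```

```text
t: 12.63
ee_pos: [571.8, 94.5, 205.1]
orientation: [-0.295, -3.125, 0.001]
ft_force: [0.7, -0.2, -0.5]
width: 0.7
grasp_force: 0.0
t 12.6333 [571.8  94.5 205.1] f [ 0.7 -0.2 -0.5] w 0.7 y [ 0.187  0.982 -0.001] z [-0.003 -0.    -1.   ] togo [ -1.5   0.3 128.1]
round (np.int64(438), np.int64(225)) [584.6 188.5  68.8] [42 40 40]
bar (np.int64(320), np.int64(227)) [567.8  95.8  72.9] [12 11 11]
rock_near (np.int64(197), np.int64(204)) [532.    5.3  73.1] [17 17 18]
rock_in (np.int64(198), np.int64(218)) [542.7   3.5  74. ] [13 15 17]
square (np.int64(81), np.int64(234)) [537.9 -90.4  74. ] [15 17 19]
diff cup,spoon,shaker [np.float64(7.7), np.float64(8.5), np.float64(20.8)]
```

View pics/w4.png

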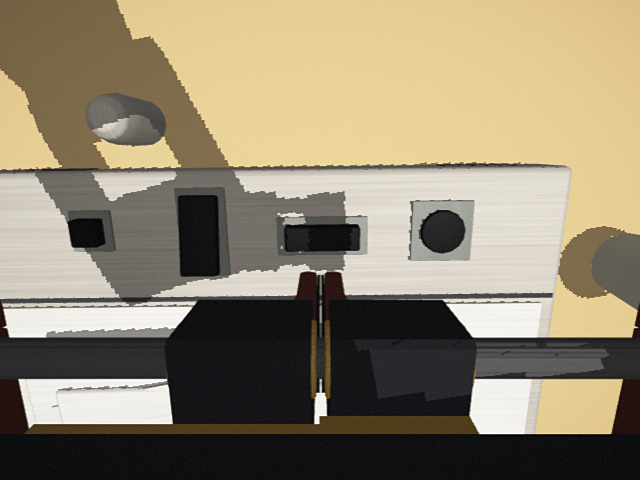

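The round key (442,231) is in, the rocker (198,235) is on, and the bar (321,237) and square key (86,232) are up. The shaker, cup and pan weren't touched.

```bash
python3 -c "
from workcell import *
print(close_job())"
```

```text
the job is handed in; nothing more can be done
None
```

The job is handed in with no verdict returned: rocker tipped on, round key pressed in, bar key held about 2.7 s and released, in that order; the last wrist picture showed the controls as required, and the gripper stayed clear of the square key, pan, shaker, cup and spoon.

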